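# Find the socket that fits the hub nut

## Task

Find out which of the three look-alike sockets fits the hex nut of the hub held between the two blue jaws: try them on that nut, and stand each one that does not fit back upright in the tray. Push the one that fits fully home over the nut, its mouth down on the hub face, and finish there still holding it in the gripper; leave the hammer, bearing and can where they are.

Things in the scene. Friction and masses are not known exactly. Their poses are not given: they have to be found in the camera images.
- tray: low blue socket tray with dark rubber floor, fixed to the bench, 120 mm (x) by 290 mm (y), floor 4 mm and rim 12 mm above the bench. Origin: centre of its underside; the sockets stand in a row along its y axis, about 85 mm apart
- socket_a: steel socket, one of three alike outside, 62 mm tall, standing mouth down; lower 36 mm round, 38 mm diameter; top 26 mm a solid hexagonal head, 39 mm across flats, 45 over corners, to grip by opposite flats; 0.2 to 0.33 kg. Origin: centre of the mouth (underside), z up. Hexagonal opening and head are in line: their flats face the body's x axis and every 60 degrees from it
- socket_b: socket, outside exactly like socket_a, same origin and axes. The three openings differ in width and depth, unseen while they stand. Which socket fits is not told and changes with the hub: the right one slides down over the nut with 1 mm play per side until its mouth rests on the hub face; a wrong one stops 9 mm or more too high
- socket_c: socket, outside exactly like socket_a, same origin and axes; its opening differs from the other two
- seat (a point): centre of the clamped hub's face (level, 52 mm diameter, 46 mm above the bench), z up; hub and jaws are fixed. On it stands the nut, centred here, 16 mm high, its top 4 mm tapered in by 3.5 mm all round, 21 or 27 mm across flats (varies); its flats face the point's x axis and every 60 degrees from it. A 13 mm stud stands out of the nut, ending 19 to 32 mm above the hub face
- jaws: the two blue jaws, fixed, 35 to 59 mm from the hub's centre on their +y and -y sides, 70 mm long in x, 38 mm high, so below the hub face. Origin: on the bench under the nut's centre. A spare hub with the other size of nut, fixed and no part of the job, stands 130 to 170 mm from here along +x, up to 78 mm high
- hammer: hammer with wooden handle, roughly 280 mm long, lying on the bench roughly across the x direction, a bystander; origin on its underside near its middle
- bearing: steel bearing ring, 52 mm outer diameter, 15 mm high, a bystander; origin at the centre of its underside
- can: pale closed can, 66 mm diameter, 90 mm high, a bystander; origin at the centre of its underside
Not all that is in view belongs to the job. Leave any brown or purple look-alike of the socket_b alone.

How it is judged:
By the outcome, as a careful person would: the job done as asked, in the order asked, and still so for the second after the job is handed in, while the arm keeps its last pose, push and grip.
It also fails if it takes over 69 s, if anything falls off the work surface, if the arm or the gripper's body presses on something with over 40 N, if the wrist force passes 120 N, or if a joint passes its speed limit or range.

## Robot

A 6-joint arm with a two-finger parallel gripper is mounted at the origin on the work surface. World frame = base frame: x ahead of the robot, y to its left, z up, the work surface at z = 0. Lengths are in m, angles in rad, forces in N, time in s.
With the tool pointing down it reaches from about 0.275 to 0.75 m from the base axis. Payload 10.2 kg.
Tool frame: the origin (TCP) lies between the finger pads; the fingertips stand 11 mm ahead of it and the grasp point (between the pads) lies 8 mm behind it; z points along the fingers, y is the line along which they close (so a half turn about z gives the same grasp; the last joint's range is limited). The gripper opens to 85 mm and grips with 20 to 120 N. Pads are 22 mm wide; open, the fingers measure 114 mm over their backs; the gripper's body (76 mm by 85 mm) begins 54 mm behind the grasp point. The pads swing forward as they close: fully open they stand 13 mm farther back than shut.
Start: joints at [0.944, 0.313, 1.498, -0, 1.331, -0.223], TCP at [0.206, 0.483, 0.242] pointing down, gripper open.
Joint ranges: [-2.94, 2.94], [-0.97, 2.17], [0.19, 2.56], [-1.23, 4.37], [0.02, 3.11], [-2.88, 2.88]. Speed limits (rad/s): [2.39, 2.39, 3.01, 3.14, 3.14, 3.14].

## Interface

Orientations are given as [roll, pitch, yaw] about the fixed x, y, z axes, in that order (R = Rz(yaw) Ry(pitch) Rx(roll)).
In Python, from rig import bot gives the robot as it stands.
- The arm moves only by the tool play_rows, never from a script. Its argument "targets" is a list of rows, each a list of 5 numbers: the shift along the tool's x, y, z in mm, then the turn about the tool's z in degrees, then the finger opening in mm, from 0 to 85.4. In form: [[x, y, z, twist, claw], ...]. A call has 1 to 12 rows; each row shifts and turns the commanded pose from where the row before left it, along the tool's axes as they then stand; what a row does not reach is not made up. A row lasts 1/12 s, in which the tool goes at most 41.7 mm and 7.16 degrees, less where a joint would pass 70% of its speed; a pose out of reach is approached as far as the arm can. A call is refused whole if a number of a shift passes 41.7 or a number of a turn 7.16, either way. A call with a gripper value outside its range is refused whole. The fingers move at their own pace and stop on an object; "squeeze" is the grip in N (left out, the last holds). Time passes only in rows, so rows that do not move let the fingers close. It gives the time, the measured TCP pose, the force, the opening and the grip force at its end, in the units of the state.
- bot.get_state(): the state, without advancing time (a new reading comes with each control period).
- bot.grab_frame(name): name is "scene" or "top" or "wrist"; returns a dict with "color" (480x640x3 uint8, red, green, blue), "mtx" (3x3 intrinsics, pixels), "k1" (the pictures are not rectified: a ray, as slopes to the right and down, at radius r is drawn at 1 + k1 r^2 times it, then the intrinsics apply), "R" (3x3) and "t" (3): a world point X has camera coordinates R X + t; the wrist camera has in their place "tool_from_camera" (4x4, takes a point from camera to tool coordinates, whose origin is the TCP and whose axes are the flange's). Camera axes: x right, y down, z forward; pixel columns grow to the right and rows downward; lengths in m; the calibration is good to about 2 mm. A picture is of the moment at which its call begins: read the wrist's pose just before it. There is no depth.
- bot.sign_off(): hands the job in; it is judged then, once.
The state is a dict: "t": time; "joints": joint angles; "qd": joint speeds; "joint_efforts": joint torques, N m; "tool_pos": TCP position; "orientation": TCP orientation; "contact_force": force on the tool from outside, world axes, zero at the start; "torque": the same for the moment, N m; "finger_gap": finger opening in m; "grip_force": force on a finger pad.
Only numpy, scipy, OpenCV 4.12 (cv2) and the standard library are available. Lean on these libraries where they do the work, as an engineer would, in place of code of your own. Each camera call takes 0.05 s, during which the arm holds its last target. There are 200 camera calls.

## Working session

There is one attempt and no reset: what is moved stays moved. The work goes in short steps, Python scripts to look and compute and a tool call to move; the robot and the scene stay as the last step left them, time stands still between calls to the robot, and variables do not carry over. Pictures are saved under pics/ and viewed, at most 10 in all, crops included, and the job is handed in when it is done.

Besides the shell and the picture viewer there is one more tool, called as name(argument=value, ...) on one line, values as JSON. play_rows: Moves the arm, as the interface text tells. Its arguments: {"type":"object","properties":{"targets":{"type":"array","items":{"type":"array","items":{"type":"number"}}},"squeeze":{"type":"number"}},"required":["targets"]}

```bash
mkdir -p pics; ls
cat > h.py <<'E'
import numpy as np, cv2
from rig import bot
def save(n,f):
    cv2.imwrite(f'pics/{n}.png',f['color'][:,:,::-1]); np.savez(f'pics/{n}.npz',**f)
def undist(f,uv):
    d=np.array([f['k1'],0,0,0,0],float)
    # iterative inverse: drawn = s*(1+k1 r^2)
    K=np.array(f['mtx']);p=(np.array(uv,float)-[K[0,2],K[1,2]])/[K[0,0],K[1,1]]
    s=p.copy()
    for _ in range(30): s=p/(1+float(f['k1'])*(s**2).sum(-1,keepdims=True))
    return s
def ray(f,uv,z):
    s=undist(f,np.atleast_2d(uv)); R=np.array(f['R']);t=np.array(f['t'])
    d=np.c_[s,np.ones(len(s))]@R; o=-R.T@t
    return o+d*((z-o[2])/d[:,2])[:,None]
def proj(f,X):
    X=np.atleast_2d(X);c=X@np.array(f['R']).T+np.array(f['t']);s=c[:,:2]/c[:,2:]
    s=s*(1+float(f['k1'])*(s**2).sum(1,keepdims=True));K=np.array(f['mtx'])
    return s*[K[0,0],K[1,1]]+[K[0,2],K[1,2]]
E
python3 - <<'E'
from h import *
for n in('scene','top'):
    f=bot.grab_frame(n);save(n,f);print(n,-np.array(f['R']).T@f['t'],f['mtx'],f['k1'])
print(bot.get_state())
E
```

```text
pics
scene [ 1.56671668 -0.3491269   0.92241395] [[624.62757856   0.         326.43600382]
 [  0.         624.62757856 233.1848928 ]
 [  0.           0.           1.        ]] -0.016022298094243496
top [0.36673277 0.04117094 0.89491067] [[460.88126282   0.         322.96351966]
 [  0.         460.88126282 236.22501167]
 [  0.           0.           1.        ]] 0.04020335005414473
{'t': 0.1, 'joints': array([ 9.43606906e-01,  3.13380545e-01,  1.49832399e+00,  4.93805336e-06,
        1.33104763e+00, -2.23448104e-01]), 'qd': array([-0.0004152 , -0.00113871, -0.0023291 ,  0.0019562 , -0.00037076,
       -0.00060097]), 'joint_efforts': array([ 1.61530821e-03, -4.12903547e+01, -2.60135776e+01, -2.28341132e-04,
        3.11723721e-03,  8.44684450e-05]), 'tool_pos': array([0.20615604, 0.48259572, 0.24181319]), 'orientation': array([-3.14046303e+00, -2.61617081e-04,  2.73785001e+00]), 'contact_force': array([-0.11766987,  0.2841039 , -0.11431581]), 'torque': array([-0.02396868,  0.0336127 , -0.03343753]), 'grip_force': 0.0, 'finger_gap': 0.08543894846530353}
```

View pics/top.png

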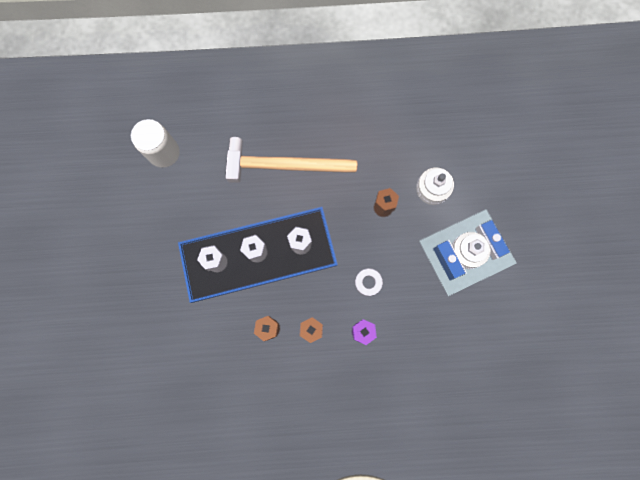

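View pics/scene.png

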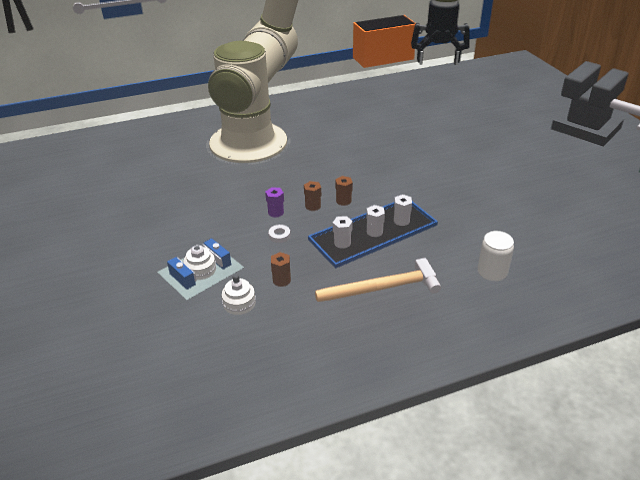

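The top view shows three pale sockets in the tray at (210,258), (253,247) and (299,239), which match the description. Brown ones at (387,199), (266,328), (311,330) and a purple one at (365,332) are the look-alikes to leave. The hub between the blue jaws is at (473,249), and the spare hub is at (436,184). I'll confirm this with a crop.

Run:
```python
from h import *
im=cv2.imread('pics/top.png')
a=cv2.resize(im[200:300,175:335],None,fx=4.9,fy=4.9,interpolation=cv2.INTER_CUBIC)[:,:784]
b=cv2.resize(im[225:275,448:498],(392//4*3-184+0,110)) if 0 else None
c=cv2.resize(im[160:290,410:520],None,fx=4.6,fy=4.6,interpolation=cv2.INTER_CUBIC)
a=cv2.resize(im[200:300,190:320],(400-110,223))
out=np.zeros((598,506+290,3),np.uint8);out[:,:506]=c;out[:223,506:]=a
cv2.imwrite('pics/crop1.png',out)
f=dict(np.load('pics/top.npz'))
hsv=cv2.cvtColor(im,cv2.COLOR_BGR2HSV)
m=((hsv[...,2]>215)&(hsv[...,1]<40)).astype(np.uint8)
n,l,s,c=cv2.connectedComponentsWithStats(m)
for i in range(1,n):
    if s[i,4]>20 and s[i,1]>100: print(s[i],c[i])
b=((hsv[...,0]>100)&(hsv[...,0]<125)&(hsv[...,1]>150)&(hsv[...,2]>80)).astype(np.uint8)
n,l,s,c=cv2.connectedComponentsWithStats(b)
for i in range(1,n):
    if s[i,4]>30: print('blue',s[i],c[i],cv2.minAreaRect(np.argwhere(l==i)[:,::-1].astype(np.float32)))
```

```text
[131 119  34  35 881] [147.29965948 135.70488082]
[226 137  14  42 470] [232.80638298 158.71702128]
[419 168  35  33 772] [435.86139896 184.15284974]
[448 224  47  50 953] [472.28436516 248.76180483]
[288 228  23  22 331] [298.97885196 238.32930514]
[493 234   8   7  44] [496.5 237. ]
[241 236  23  23 333] [251.97897898 246.66666667]
[198 246  24  23 336] [209.16666667 256.98214286]
[449 255   7   7  42] [451.92857143 258.19047619]
[356 269  26  27 405] [368.5308642  281.78271605]
[344 477  33   3  73] [360.2739726  478.26027397]
blue [179 208 158  94 611] [250.61374795 256.77250409] ((255.79415893554688, 254.17648315429688), (60.3913688659668, 150.85714721679688), 75.96376037597656)
blue [447 260  17  18  52] [455.96153846 268.69230769] ((455.1533508300781, 267.3285217285156), (16.55294418334961, 10.270074844360352), 64.98310852050781)
```

View pics/crop1.png

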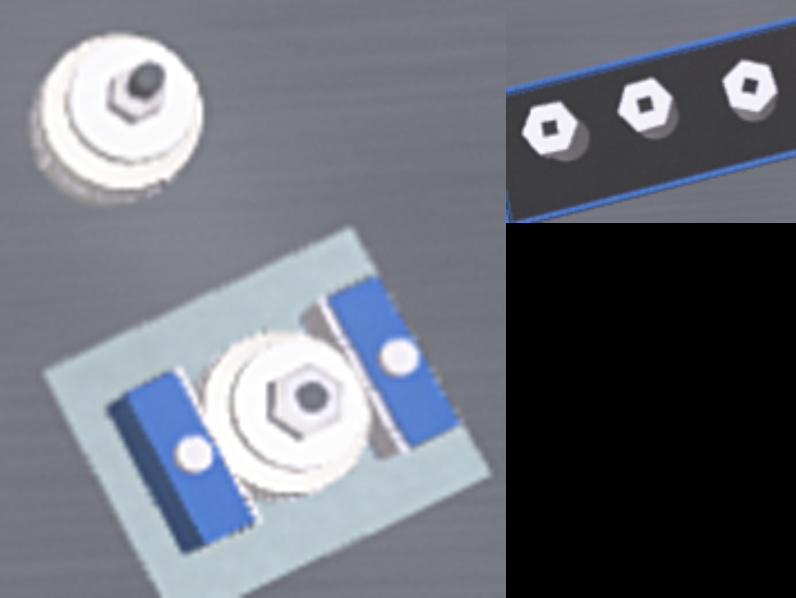

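The crop confirms the three pale sockets in the tray and the hub between the blue jaws, with its nut at about pixel (476,247). Its nut is visibly larger than the spare's, so it is probably the 27 mm one.

```bash
cat >> h.py <<'E'
def hexfit(P):
    """P: Nx2 world contour points -> centre, angle(deg, mod 60) of a flat normal, AF"""
    c=P.mean(0)
    from scipy.optimize import minimize
    # centre by polygon moments
    M=cv2.moments((P*1e4).astype(np.float32).reshape(-1,1,2)); c=np.array([M['m10'],M['m01']])/M['m00']/1e4
    d=P-c; th=np.arctan2(d[:,1],d[:,0]); r=np.hypot(*d.T)
    L=np.hypot(*(np.roll(P,-1,0)-P).T)
    z=(L*(r-r.mean())*np.exp(6j*th)).sum()   # max at corners
    a=np.degrees(np.angle(z))/6+30
    area=M['m00']/1e8
    return c,(a+30)%60-30,np.sqrt(area/0.8660)
E
python3 - <<'E'
from h import *
im=cv2.imread('pics/top.png');f=dict(np.load('pics/top.npz'))
g=cv2.cvtColor(im,cv2.COLOR_BGR2GRAY)
S=8
for (x,y) in [(210,257),(252,247),(299,239)]:
    x0,y0=x-20,y-20
    u=cv2.resize(g[y0:y0+40,x0:x0+40],None,fx=S,fy=S,interpolation=cv2.INTER_CUBIC)
    cs,_=cv2.findContours((u>180).astype(np.uint8),cv2.RETR_EXTERNAL,cv2.CHAIN_APPROX_NONE)
    k=max(cs,key=cv2.contourArea)[:,0]
    uv=(k+.5)/S-.5+[x0,y0]
    P=ray(f,uv,.066)[:,:2]
    print('socket',*hexfit(P))
# jaws: bolt caps and blue edges
c=lambda x,y:(x/4.6+410-.4,y/4.6+160-.4)
print('nut',ray(f,c(306,400),.062), 'stud', ray(f,c(312,397),.072))
J=ray(f,[c(328,297),c(405,452),c(180,369),c(252,520),c(377,277),c(460,424)],.038);print(J)
for a,b in((0,1),(2,3),(4,5)): d=J[a]-J[b];print(np.degrees(np.arctan2(d[1],d[0])))
print('spare',ray(f,c(137,96),.062))
E
```

```text
socket [0.51047922 0.24041699] 8.136011048192714 0.03910276007122312
socket [0.52475412 0.16253881] 12.890947709760383 0.03917088824149122
socket [0.53480086 0.07619985] -15.610925172605988 0.03922873121682675
nut [[ 0.49915162 -0.24609655  0.062     ]] stud [[ 0.49860159 -0.24513171  0.072     ]]
[[ 0.54528865 -0.26895322  0.038     ]
 [ 0.47912155 -0.29128225  0.038     ]
 [ 0.51908291 -0.2048911   0.038     ]
 [ 0.45539409 -0.22632293  0.038     ]
 [ 0.55240317 -0.29005248  0.038     ]
 [ 0.48916447 -0.31495104  0.038     ]]
18.647698122165913
18.598522575419143
21.490728355384213
spare [[ 0.62925958 -0.19386968  0.062     ]]
```

```bash
cat >> h.py <<'E'
def go(x,y,z,yaw=None,mod=180):
    s=bot.get_state();p=s['tool_pos'];w=np.degrees(s['orientation'][2])
    tw=0 if yaw is None else -((yaw-w+mod/2)%mod-mod/2)
    a=np.radians(w-tw);d=np.array([x,y])-p[:2]
    print('after twist %.2f: dx %.1f dy %.1f dz %.1f'%(tw,1e3*(d@[np.cos(a),np.sin(a)]),1e3*(d@[np.sin(a),-np.cos(a)]),1e3*(p[2]-z)),'t %.1f yaw %.2f j6 %.2f'%(s['t'],w,s['joints'][5]))
def wrist(n):
    from scipy.spatial.transform import Rotation as Ro
    s=bot.get_state();f=bot.grab_frame('wrist')
    Rt=Ro.from_euler('xyz',s['orientation']).as_matrix();T=f['tool_from_camera']
    Rc=Rt@T[:3,:3];tc=Rt@T[:3,3]+s['tool_pos'];f['R']=Rc.T;f['t']=-Rc.T@tc
    save(n,f);return f
E
python3 - <<'E'
from h import *
f=wrist('w0');print(f['tool_from_camera'].round(4),f['mtx'][0,0],f['k1'])
go(.499,-.246,.242)
go(.535,.076,.2,)
E
```

```text
[[-1.000e-03 -9.642e-01 -2.653e-01  6.750e-02]
 [ 1.000e+00 -1.000e-03 -1.000e-04 -8.000e-04]
 [-1.000e-04 -2.653e-01  9.642e-01 -1.307e-01]
 [ 0.000e+00  0.000e+00  0.000e+00  1.000e+00]] 426.125857884222 -0.06163888265250737
after twist 0.00: dx -555.5 dy -555.0 dz -0.1 t 0.1 yaw 156.86 j6 -0.22
after twist 0.00: dx -462.1 dy -244.7 dz 41.9 t 0.1 yaw 156.86 j6 -0.22
```

play_rows(targets=[[-15,-8,0,0,85],[-30,-15,0,0,85],[-35,-18,0,0,85],[-35,-18,0,0,85],[-35,-18,0,0,85],[-35,-18,0,0,85],[-35,-18,0,0,85],[-35,-18,0,0,85],[-35,-18,0,0,85],[-35,-18,0,0,85],[-25,-12,0,0,85],[-12,-8,0,0,85]])

```text
t: 1.15
tool_pos: [0.4675, 0.1659, 0.2419]
orientation: [-3.141, 0.0, 2.735]
contact_force: [0.9, 0.2, 0.1]
finger_gap: 0.085
grip_force: 0.0
```

play_rows(targets=[[0,0,0,0,85],[0,0,0,0,85]])

```text
t: 1.32
tool_pos: [0.4656, 0.1684, 0.242]
orientation: [-3.141, -0.001, 2.737]
contact_force: [-0.3, 0.4, 0.4]
finger_gap: 0.085
grip_force: 0.0
```

Run:
```python
from h import *
f=wrist('w1');go(.499,-.246,.242)
g=cv2.cvtColor(f['color'],cv2.COLOR_RGB2GRAY)
for X in [(.5105,.2404),(.5248,.1625),(.5348,.0762)]: print(proj(f,[*X,.066]))
```

```text
after twist 0.00: dx -194.1 dy -368.3 dz 0.1 t 1.4 yaw 156.87 j6 -1.06
[[440.40402819 230.32800695]]
[[351.37529568 285.33555379]]
[[256.54524076 335.47605635]]
```

View pics/w1.png

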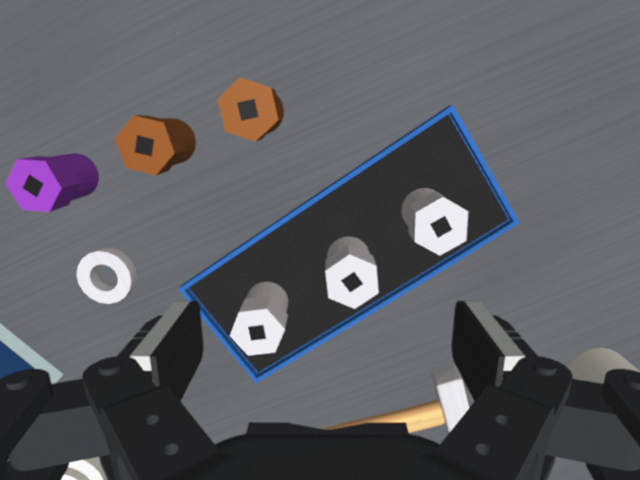

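The wrist view shows the sockets at (441,226), (352,281) and (258,332), close to the predicted pixels. I'll refine their poses here, then look at the hub.

```bash
cat >> h.py <<'E'
def tops(f,guess,z=.066,th=205,S=4,w=45):
    g=cv2.cvtColor(np.asarray(f['color']),cv2.COLOR_RGB2GRAY);out=[]
    for X in guess:
        x,y=proj(f,[*X,z])[0].round().astype(int);x0,y0=max(x-w,0),max(y-w,0)
        u=cv2.resize(g[y0:y0+2*w,x0:x0+2*w],None,fx=S,fy=S,interpolation=cv2.INTER_CUBIC)
        cs,_=cv2.findContours((u>th).astype(np.uint8),cv2.RETR_EXTERNAL,cv2.CHAIN_APPROX_NONE)
        k=max(cs,key=cv2.contourArea)[:,0];out.append(hexfit(ray(f,(k+.5)/S-.5+[x0,y0],z)[:,:2]))
    return out
E
python3 - <<'E'
from h import *
f=dict(np.load('pics/w1.npz'))
for th in(200,225):
  for o in tops(f,[(.5105,.2404),(.5248,.1625),(.5348,.0762)],th=th): print(*o)
E
```

```text
[0.50761936 0.2416774 ] 7.941504668657146 0.03842879238040531
[0.52198873 0.16391451] 12.787621547023392 0.038372402325754805
[0.53212022 0.07773531] -15.59878183685096 0.03833991473445501
[0.50761739 0.24166635] 7.767666955443943 0.03775525214830486
[0.52200301 0.16391669] 12.802335869688648 0.03760824196116232
[0.5321533  0.07765899] -15.602155600204469 0.03753045251407905
```

play_rows(targets=[[-8,-12,0,0,85],[-15,-25,0,0,85],[-17,-34,0,0,85],[-17,-34,0,0,85],[-17,-34,0,0,85],[-17,-34,0,0,85],[-17,-34,0,0,85],[-17,-34,0,0,85],[-17,-34,0,0,85],[-17,-34,0,0,85],[-17,-34,0,0,85],[-12,-25,0,0,85]])

```text
t: 2.37
tool_pos: [0.4941, -0.2451, 0.2423]
orientation: [-3.141, 0.0, 2.738]
contact_force: [0.0, -0.2, -0.1]
finger_gap: 0.0849
grip_force: 0.0
```

play_rows(targets=[[0,0,0,0,85],[0,0,0,0,85]])

```text
t: 2.53
tool_pos: [0.4941, -0.2434, 0.2419]
orientation: [3.141, -0.001, 2.737]
contact_force: [-0.6, 0.4, 0.2]
finger_gap: 0.0851
grip_force: 0.0
```

Run:
```python
from h import *
f=wrist('w2');u=proj(f,[.499,-.246,.062])[0];print(u)
x,y=u.round().astype(int);x0,y0=max(x-60,0),max(y-50,0);print(x0,y0)
cv2.imwrite('pics/w2c.png',cv2.resize(f['color'][y0:y0+100,x0:x0+120,::-1],None,fx=6,fy=6,interpolation=cv2.INTER_CUBIC))
```

```text
[327.35280909 219.57835469]
267 170
```

View pics/w2c.png

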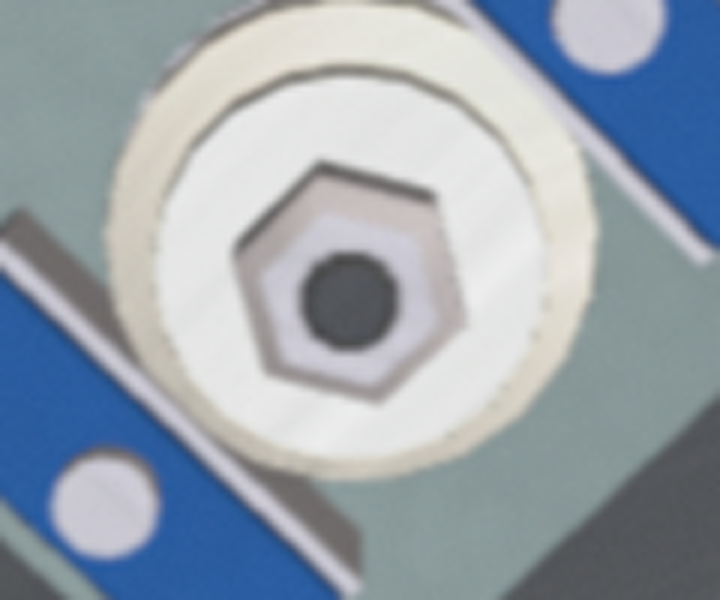

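The crop shows the nut. Its outer corners at z 58 mm are (237,252), (322,178), (438,207), (466,322), (378,400) and (268,375), and the face disc is centred at about (352,264).

Run:
```python
from h import *
f=dict(np.load('pics/w2.npz'))
c=lambda P:(np.array(P,float)+.5)/6-.5+[267,170]
C=ray(f,c([(237,252),(322,178),(438,207),(466,322),(378,400),(268,375)]),.058)[:,:2]
print(C.mean(0),hexfit(C));print([(np.hypot(*(C[i]-C[i+3]))*1e3).round(1) for i in range(3)])
print('face',ray(f,c([(352,264)]),.046))
go(.5321,.0777,.242,-15.6+90,60)
go(.522,.1639,.242,12.8+90,60)
```

```text
[ 0.49799025 -0.24736257] (array([ 0.49801176, -0.24742285]), np.float64(-27.611980060345083), np.float64(0.026102360261067437))
[np.float64(30.3), np.float64(29.6), np.float64(30.6)]
face [[ 0.49737872 -0.24707385  0.046     ]]
after twist 22.51: dx 202.2 dy 251.1 dz 0.1 t 2.6 yaw 156.91 j6 -1.84
after twist -5.89: dx 93.6 dy 396.4 dz 0.1 t 2.6 yaw 156.91 j6 -1.84
```

Run:
```python
from h import *
f=dict(np.load('pics/w2.npz'))
c=lambda P:(np.array(P,float)+.5)/6-.5+[267,170]
C=ray(f,c([(237,252),(322,178),(438,207),(466,322),(378,400),(268,375)]),.058)[:,:2]
d=C-C.mean(0);a=np.degrees(np.arctan2(d[:,1],d[:,0]));print(a%60,'flat',(np.degrees(np.angle(np.exp(6j*np.radians(a)).mean()))/6+30)%60)
```

```text
[48.10425254 51.16416309 51.19423727 50.64416355 49.91194632 53.07943241] flat 20.684137075163832
```

play_rows(targets=[[0,0,0,5.6,65],[0,0,0,5.6,65],[0,0,0,5.6,65],[0,0,0,5.7,65],[10,13,0,0,65],[22,28,5,0,65],[28,34,10,0,65],[28,34,12,0,65],[28,34,15,0,65],[28,34,15,0,65],[28,34,15,0,65],[20,24,10,0,65]])

```text
t: 3.58
tool_pos: [0.5243, 0.0416, 0.1663]
orientation: [3.141, -0.001, 2.349]
contact_force: [0.9, -0.7, -0.4]
finger_gap: 0.0652
grip_force: 0.0
```

play_rows(targets=[[10,16,8,0,65],[0,0,0,0,65],[0,0,0,0,65]])

```text
t: 3.83
tool_pos: [0.5292, 0.0574, 0.1589]
orientation: [-3.141, -0.0, 2.349]
contact_force: [0.5, -0.3, 0.3]
finger_gap: 0.0651
grip_force: 0.0
```

Run:
```python
from h import *
f=wrist('w3')
o=tops(f,[(.5321,.0777)],th=200,w=60)[0];print(*o)
go(*o[0],.044,o[1]+90,60)
```

```text
[0.53261605 0.07737076] -15.529178642211974 0.038475238725982484
after twist 0.02: dx 12.9 dy 17.0 dz 115.2 t 3.9 yaw 134.49 j6 -0.89
```

play_rows(targets=[[13,17,0,0,65],[0,0,30,0,65],[0,0,30,0,65],[0,0,28,0,65],[0,0,18,0,65],[0,0,9,0,65],[0,0,0,0,65],[0,0,0,0,65]])

```text
t: 4.55
tool_pos: [0.5335, 0.076, 0.0448]
orientation: [3.141, 0.001, 2.345]
contact_force: [0.5, -0.9, 0.3]
finger_gap: 0.0649
grip_force: 0.0
```

play_rows(squeeze=60, targets=[[0,0,0,0,30],[0,0,0,0,30],[0,0,0,0,30],[0,0,0,0,30],[0,0,0,0,30],[0,0,0,0,30]])

```text
t: 5.05
tool_pos: [0.5336, 0.0762, 0.0453]
orientation: [3.141, 0.002, 2.345]
contact_force: [-1.2, -1.3, 7.3]
finger_gap: 0.0384
grip_force: 59.3
```

Run:
```python
from h import *
go(.498,-.2474,.150,110.7,60)
```

```text
after twist 23.68: dx -290.1 dy -147.7 dz -104.7 t 5.0 yaw 134.38 j6 -0.85
```

play_rows(targets=[[0,0,-10,0,30],[0,0,-25,0,30],[0,0,-30,0,30],[0,0,-28,0,30],[0,0,-12,0,30],[0,0,0,6,30],[0,0,0,6,30],[0,0,0,6,30],[0,0,0,5.7,30],[-14,-7,0,0,30],[-26,-14,0,0,30],[-33,-16,0,0,30]])

```text
t: 6.05
tool_pos: [0.5237, -0.0044, 0.1495]
orientation: [3.141, -0.0, 1.934]
contact_force: [0.7, -0.8, -3.8]
finger_gap: 0.0381
grip_force: 61.3
```

play_rows(targets=[[-33,-17,0,0,30],[-33,-17,0,0,30],[-33,-17,0,0,30],[-33,-17,0,0,30],[-33,-17,0,0,30],[-26,-13,0,0,30],[-18,-9,0,0,30],[-8,-4,0,0,30],[0,0,0,0,30],[0,0,0,0,30]])

```text
t: 6.88
tool_pos: [0.4968, -0.2464, 0.1491]
orientation: [3.141, -0.0, 1.931]
contact_force: [-0.7, 0.5, -3.0]
finger_gap: 0.0383
grip_force: 61.3
```

Run:
```python
from h import *
f=wrist('w4');go(.498,-.2474,.150,110.7,60)
cv2.imwrite('pics/w4.png',f['color'][:,:,::-1]);print(bot.get_state()['contact_force'],bot.get_state()['tool_pos'])
```

```text
after twist 0.01: dx -1.8 dy 0.4 dz -1.0 t 6.9 yaw 110.71 j6 -1.03
[-0.71359361  0.44711386 -2.53816697] [ 0.49694324 -0.24587628  0.1490219 ]
```

View pics/w4.png

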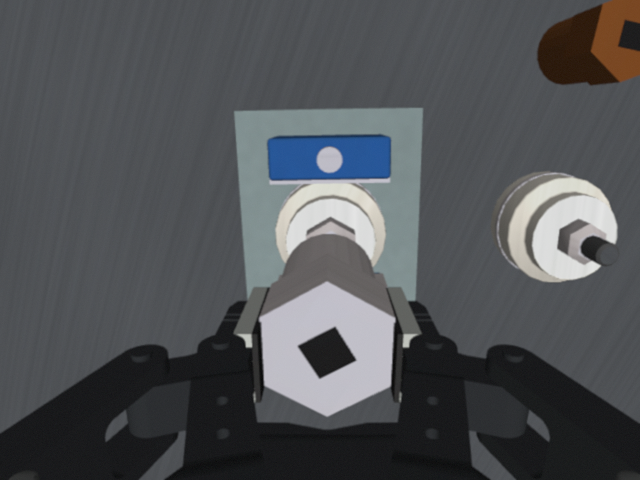

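The socket hangs upright and aligned with the jaw plate. Its top is centred at about (328,350), with the nut behind it at about (331,218). The hub face's left and right edges are at about 286 and 376.

Run:
```python
from h import *
f=dict(np.load('pics/w4.npz'));s=bot.get_state();p=s['tool_pos'];a=s['orientation'][2]
B=np.array([[np.cos(a),np.sin(a)],[np.sin(a),-np.cos(a)]])
C=ray(f,[(263,315),(326,281),(393,315),(393,381),(327,416),(263,384)],p[2]+.021)[:,:2]
print('sock top centre rel TCP mm',B@(C.mean(0)-p[:2])*1e3, np.hypot(*(C[1]-C[4])))
for n,uv,z in[('bolt',(329.5,159.5),.04),('face L/R',(286,235),.046),('R',(376,235),.046),('cornertop',(331,217),.058)]:
    print(n,B@(ray(f,uv,z)[0][:2]-p[:2])*1e3)
print('nut est', B@(np.array([.498,-.2474])-p[:2])*1e3)
```

```text
sock top centre rel TCP mm [ 1.54762088 -0.9082884 ] 0.04435563773904508
bolt [44.33104858  0.34337722]
face L/R [  2.38043763 -24.46568771]
R [ 2.29193695 26.769305  ]
cornertop [15.58388035  1.04089683]
nut est [-1.79897831  0.44960582]
```

play_rows(targets=[[-2,1.5,0,0,30],[0,0,12,0,30],[0,0,15,0,30],[0,0,9,0,30],[0,0,4,0,30],[0,0,0,0,30],[0,0,2,0,30],[0,0,2,0,30]])

```text
t: 7.6
tool_pos: [0.4994, -0.2486, 0.1055]
orientation: [3.141, 0.001, 1.932]
contact_force: [0.4, -0.5, -2.7]
finger_gap: 0.0382
grip_force: 61.3
```

play_rows(targets=[[0,0,2,0,30],[0,0,2,0,30],[0,0,1.5,0,30],[0,0,0,0,30]])

```text
t: 7.93
tool_pos: [0.4988, -0.2484, 0.0991]
orientation: [-3.141, -0.0, 1.931]
contact_force: [0.4, -0.0, -3.3]
finger_gap: 0.0379
grip_force: 61.3
```

play_rows(targets=[[0,0,2,0,30],[0,0,2,0,30],[0,0,1,0,30],[0,0,0,0,30]])

```text
t: 8.27
tool_pos: [0.4988, -0.2484, 0.094]
orientation: [-3.141, -0.0, 1.931]
contact_force: [0.4, -0.5, -2.8]
finger_gap: 0.0382
grip_force: 61.3
```

play_rows(targets=[[0,0,2,0,30],[0,0,2,0,30],[0,0,1,0,30],[0,0,1,0,30],[0,0,0,0,30]])

```text
t: 8.68
tool_pos: [0.4989, -0.2484, 0.0881]
orientation: [-3.141, -0.0, 1.931]
contact_force: [0.2, 0.6, -3.3]
finger_gap: 0.0385
grip_force: 61.3
```

play_rows(targets=[[0,0,1,0,30],[0,0,0.5,0,30],[0,0,0,0,30]])

```text
t: 8.93
tool_pos: [0.4991, -0.2485, 0.0874]
orientation: [3.141, 0.001, 1.932]
contact_force: [-1.3, 1.7, 3.4]
finger_gap: 0.0384
grip_force: 62.1
```

play_rows(targets=[[0,0,0.5,0,30],[0,0,0,0,30]])

```text
t: 9.1
tool_pos: [0.4992, -0.2486, 0.0873]
orientation: [3.141, 0.001, 1.932]
contact_force: [-3.4, 1.9, 8.2]
finger_gap: 0.0382
grip_force: 62.8
```

play_rows(targets=[[0,0,0.7,0,30],[0,0,0,0,30],[0,0,0,0,30]])

```text
t: 9.35
tool_pos: [0.4992, -0.2486, 0.0873]
orientation: [3.141, 0.001, 1.932]
contact_force: [-4.4, 2.4, 15.1]
finger_gap: 0.0385
grip_force: 63.4
```

Run:
```python
from h import *
f=bot.grab_frame('scene');w=wrist('w5')
a=cv2.resize(f['color'][220:310,140:260],(400,300),interpolation=cv2.INTER_CUBIC);b=cv2.resize(w['color'],(400,300))
cv2.imwrite('pics/fin.png',np.hstack([a,b])[:,:,::-1]);s=bot.get_state();print(s['tool_pos'],s['contact_force'],s['torque'])
```

```text
[ 0.49919402 -0.24861238  0.08728913] [-4.27467859  3.647005   14.38052162] [ 0.51293155  1.11000592 -0.05010706]
```

View pics/fin.png

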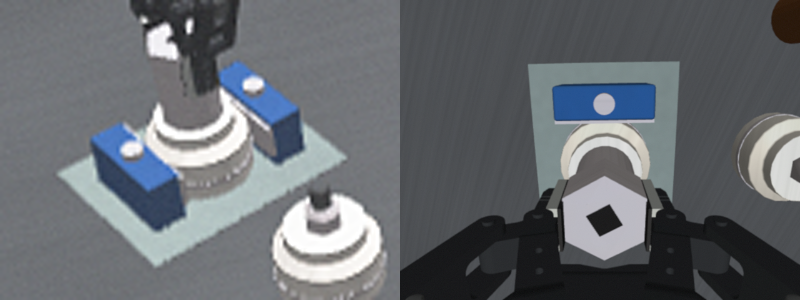

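The pictures show the socket over the nut, its mouth down on the hub face and the gripper still holding the head. The height agrees: the mouth works out at about 46 mm.

```bash
python3 -c "
from rig import bot
print(bot.sign_off())"
```

```text
the job is handed in; nothing more can be done
None
```

The first socket I tried, the one at the tray end nearest the hub, slid fully home over the clamped hub's nut; it rests on the hub face still in the gripper, nothing else was moved, and the job was handed in at about 9.5 s.

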